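# Check the dust extractor's filter plate

### The job

First close the dust extractor's air inlet: take the red-handled shut-off plate out of its wooden stand, slide it all the way down into the slot of the gate on the extractor's side and let go of it. Then lift the flap by its bar until it stands upright and stays open, draw the filter plate with the yellow tab up out of the box, and finish while still holding it in the gripper: upright and still, centred over the white sweepings pan, its lower edge at least 10 cm above the bench. Leave the grey-tabbed screen in the box, and do not push the other things on the bench about.

Things in the scene. Friction and masses are not known exactly. Their poses are not given: they have to be found in the camera images.
- housing: Fixed grey-green dust extractor: filter box 190 (x) x 120 (y) x 110 mm high under the flap, 6 mm walls and floor, and a fan section 90 mm high and 90 mm long behind it. Origin under the middle of the filter box; z up, x away from the robot towards the hinge, gate on the -y side. Inside, two plates stand across the box at x = -30 and x = +34 mm; which is where varies.
- gate_mouth (a point): Middle of the slot's mouth in the top of the fixed aluminium inlet gate, a block 90 x 36 x 110 mm on the -y side of the extractor (x = 30, y = -125, z = 110 mm in the extractor's frame, same axes). The slot is about 63 mm along x, 9 mm along y, 61 mm deep, with a 3 mm chamfer.
- shutoff_handle (a point): Middle of the red handle, 34 (own x) x 12 (own y) x 44 mm high, of the loose shut-off plate (about 120 g). Below it a steel blade 60 (x) x 6 (y) x 60 mm high, its lower edge 82 mm below this point; own z up; a half turn is the same. Home: handle resting on the gate, point 22 mm above gate_mouth. At the start the blade is 42 mm deep in the stand, point 90 mm above the bench.
- stand: Fixed dark wooden block 100 x 60 x 50 mm with a slot along its own x in which the shut-off plate stands. Origin: middle of its underside. It may be on the robot's left or right.
- flap (a joint): Angle of the green flap, rad: 0 shut, 1.57 upright, 1.9 its stop. Hinged along the box's far (+x) top edge, it opens upwards and away from the robot; its stiff hinge (0.4 N m friction) keeps it where it is left. May start slightly ajar.
- flap_hinge (a point): Middle of the flap's hinge line (at x = 95, y = 0, z = 110 mm in the extractor's frame, same axes; the line runs along y).
- flap_bar (a point): Middle of the round steel handle bar on the flap (204 x 124 x 6 mm): 10 mm thick, 80 mm long along y, its axis 30 mm above the flap's outer face; with the flap shut it lies 185 mm from the hinge towards the robot and 37 mm above it. Its axes turn with the flap, whose free edge is 17 mm beyond the bar.
- filter_tab (a point): Middle of the yellow tab, 10 (own x) x 30 (own y) x 22 mm high, on the middle of the top edge of the loose filter plate (about 130 g): black frame, pale mesh, 10 (x) x 100 (y) x 75 mm high, lower edge 86 mm below this point; own z up. In the box the point is 92 mm above the bench, 18 mm below the rim; the plate draws straight up, about 2 mm loose in its channels.
- screen_tab (a point): Middle of the grey tab of the loose coarse screen, the same shape as the filter plate but with steel mesh; it stays in the other channel, 64 mm from the filter plate.
- pan_middle (a point): Middle of the inner floor (4 mm above the bench) of the fixed white sweepings pan, 150 (x) x 130 (y) x 20 mm high. On the robot's left or right, opposite the stand.
- filter: The filter plate with the yellow tab (origin: middle of its lower edge, see its tab).
- shutoff: The shut-off plate (origin: middle of the blade's lower edge, see its handle).
- pan: The white pan (origin: middle of its underside).
- bench_block: Bystander: steel block 90 x 90 x 22 mm with two small brass rings on it; origin under its middle.
- file: Bystander: flat file with wooden handle, 250 mm long, 22 mm high, lying near the robot; origin near its middle, x towards the tip.
- caliper: Bystander: steel caliper, 200 mm long, lying flat; origin at its middle.
- pickle_jar: Bystander: small amber jar, 56 mm across, 75 mm high; origin under its middle.
- pin_vise: Bystander: thin wooden pin vise, 130 mm long, 12 mm thick, lying; origin at its middle.
Mind the look-alikes: they are no part of the job. Leave any blue look-alike of the stand alone. Of the things shaped like the pan, the white one is meant.

How it is judged:
On the way, in this order (a step that is already met when the one before it is completed fails the run):
1. the shut-off plate is fully home in the gate slot and let go (horizontal distance between shutoff_handle and gate_mouth below 0.007 m and z of shutoff_handle in the frame of gate_mouth below 0.028 m and angle between the z axis of shutoff_handle and the z axis of gate_mouth, either way round below 0.08 rad and contact force between the fingers and shutoff below 0.1 N), for 0.2 s.
2. the flap stands open (value of joint flap above 1.3 rad), for 0.2 s.
3. the filter plate is drawn up clear of the box (height (world z) of filter_tab above 0.196 m and contact force between filter and housing below 0.1 N), for 0.1 s.
At the end, for the whole second after the job is handed in: Filter plate held in the fingers, still, upright within 0.25 rad, tab over 180 mm above the bench, within 45 mm of the pan's middle, touching nothing else; shut-off plate let go and home in the gate (within 7 mm sideways, 6 mm in height); flap beyond 1.3 rad; screen still in the box (all of step 1 and contact force between filter and housing below 0.1 N and contact force between filter and pan below 0.1 N and contact force between filter and stand below 0.1 N and value of joint flap above 1.3 rad and height (world z) of filter_tab above 0.18 m and angle between filter_tab's own z axis and vertical below 0.25 rad and horizontal distance between filter_tab and pan_middle below 0.045 m and contact force between filter and the fingers above 1 N and linear speed of filter below 0.03 m/s and z of screen_tab in the frame of housing below 0.1 m); the arm keeps its last pose, push and grip.
It fails at once if a bystander on the bench is pushed more than 30 mm (distance of any of bench_block, file, caliper, pickle_jar, pin_vise from where it was at the start of the episode above 0.03 m).
It fails at once if the grey-tabbed screen is pulled out of the box (z of screen_tab in the frame of housing above 0.13 m).
It also fails if it takes over 72 s, if anything falls off the work surface, if the arm or the gripper's body presses on something with over 40 N, if the wrist force passes 120 N, or if a joint passes its speed limit or range.

### The arm

A 6-joint arm with a two-finger parallel gripper is mounted at the origin on the work surface. World frame = base frame: x ahead of the robot, y to its left, z up, the work surface at z = 0. Lengths are in m, angles in rad, forces in N, time in s.
With the tool pointing down it reaches from about 0.35 to 0.85 m from the base axis. Payload 8.1 kg.
Tool frame: the origin (TCP) lies at the centre of the arm's flange, where the gripper is bolted on; the fingertips stand 186 mm ahead of it and the grasp point (between the pads) lies 167 mm ahead of it; z points along the fingers, y is the line along which they close (so a half turn about z gives the same grasp; the last joint's range is limited). The gripper opens to 93 mm and grips with 3 to 60 N. Pads are 15 mm wide; open, the fingers measure 128 mm over their backs; the gripper's body (75 mm by 188 mm) begins 65 mm behind the grasp point.
Start: joints at [1.248, 0.13, 1.488, -0, 1.523, -0.085], TCP at [0.141, 0.583, 0.405] pointing down, gripper open.
Joint ranges: [-2.96, 2.96], [-0.89, 2.26], [0.02, 2.5], [-1.34, 4.48], [0, 2.73], [-2.66, 2.66]. Speed limits (rad/s): [2.39, 2.39, 2.79, 3.14, 3.14, 3.14].

### API

Orientations are given as a rotation vector (axis times angle).
In Python, from plant import read_state, read_camera, camera_params, robot gives the robot as it stands.
- The arm moves only by the tool carry_out, never from a script. Its argument "targets" is a list of rows, each an object of numbers: "hand": the opening in per cent of the stroke, from 0 (shut) to 100 (fully open); "x", "y", "z": the shift along the tool's x, y, z in m; "ax", "ay", "az": the turn, a rotation vector about the tool's x, y, z in rad. In form: [{"hand": .., "x": .., "y": .., "z": .., "ax": .., "ay": .., "az": ..}, ...]. A call has 1 to 8 rows; each row is the pose to reach, as a shift and turn from the pose commanded when the call began, along the tool's axes at that moment; what a row does not reach only later rows make up. A row lasts 1/8 s, in which the tool goes at most 62.5 mm and 10.7 degrees, less where a joint would pass 70% of its speed; a pose out of reach is approached as far as the arm can. A call with a gripper value outside its range is refused whole. The fingers move at their own pace and stop on an object; "newtons" is the grip in N (left out, the last holds). Time passes only in rows, so rows that repeat a pose let the fingers close. It gives the time, the measured TCP pose, the force, the opening and the grip force at its end, in the units of the state.
- read_state(): the state, without advancing time (a new reading comes with each control period).
- read_camera(name): name is "scene" or "side" or "wrist"; returns (picture, depth): 384x512x3 uint8, blue, green, red; 384x512 float32, m along the optical axis (not along the pixel's ray), 0 where there is no reading.
- camera_params(name): a dict with "fx", "fy", "cx", "cy" (pixels), "position" and "rotation" of the camera in the world. Camera axes: x right, y up, looking along -z (the intrinsics and any distortion apply to the point x, -y, -z); pixel columns grow to the right and rows downward; lengths in m; the calibration is good to about 2 mm. A picture is of the moment at which its call begins: read the wrist's pose just before it. camera_params takes no time and is no camera call; for the wrist camera it gives the pose at the moment of the call.
- robot.close_job(): hands the job in; it is judged then, once.
The state is a dict: "t": time; "q": joint angles; "dq": joint speeds; "joint_torque": joint torques, N m; "tool_pos": TCP position; "orientation": TCP orientation; "force": force on the tool from outside, world axes, zero at the start; "wrist_torque": the same for the moment, N m; "opening": finger opening in m; "gripper_force": force on a finger pad.
Only numpy, scipy, OpenCV 4.12 (cv2) and the standard library are available. Lean on these libraries where they do the work, as an engineer would, in place of code of your own. Each camera call takes 0.05 s, during which the arm holds its last target. There are 200 camera calls.

## Working session

There is one attempt and no reset: what is moved stays moved. The work goes in short steps, Python scripts to look and compute and a tool call to move; the robot and the scene stay as the last step left them, time stands still between calls to the robot, and variables do not carry over. Pictures are saved under pics/ and viewed, at most 10 in all, crops included, and the job is handed in when it is done.

Besides the shell and the picture viewer there is one more tool, called by a JSON object that holds its "op" and its "data". carry_out: Moves the arm, as the interface text tells. Its arguments: {"type":"object","properties":{"targets":{"type":"array","items":{"type":"object","properties":{"hand":{"type":"number"},"x":{"type":"number"},"y":{"type":"number"},"z":{"type":"number"},"ax":{"type":"number"},"ay":{"type":"number"},"az":{"type":"number"}}}},"newtons":{"type":"number"}},"required":["targets"]}

```bash
ls; mkdir -p pics; cat > h.py <<'E'
import numpy as np, cv2
from scipy.spatial.transform import Rotation as R
from plant import read_state, read_camera, camera_params, robot
def cloud(p,d):
    v,u=np.mgrid[:384,:512]; k=p
    c=np.stack([(u-k['cx'])/k['fx']*d,-(v-k['cy'])/k['fy']*d,-d],-1)
    return c@np.array(k['rotation']).T+np.array(k['position'])
def look(n):
    p=camera_params(n); im,d=read_camera(n); return im,d,cloud(p,d),p
def rel(target,rv):
    s=read_state(); Rt=R.from_rotvec(s['orientation'])
    return Rt.inv().apply(np.array(target)-s['tool_pos']), (Rt.inv()*R.from_rotvec(rv)).as_rotvec()
E
python3 - <<'E'
from h import *
for n in ('scene','side'):
    im,d,X,p=look(n); np.savez(n+'.npz',im=im,d=d,X=X); print({k:np.round(v,3).tolist() if not isinstance(v,(str,dict)) else v for k,v in p.items()})
    cv2.imwrite(f'pics/{n}0.png',cv2.resize(im,(800,600)))
print(read_state())
E
```

```text
picsTraceback (most recent call last):
  File "<stdin>", line 3, in <module>
  File "h.py", line 9, in look
    p=camera_params(n); im,d=read_camera(n); return im,d,cloud(p,d),p
                                                         ~~~~~^^^^^
  File "h.py", line 7, in cloud
    return c@np.array(k['rotation']).T+np.array(k['position'])
           ~~~~~~~~~~~~~~~~~~~~~~~~~~~^~~~~~~~~~~~~~~~~~~~~~~~
ValueError: operands could not be broadcast together with shapes (384,512) (3,)
```

```bash
sed -i "s/c@np.array(k\['rotation'\]).T/c@R.from_rotvec(k['rotation']).as_matrix().T/" h.py
python3 - <<'E'
from h import *
print(camera_params('scene'))
for n in ('scene','side'):
    im,d,X,p=look(n); np.savez(n+'.npz',im=im,d=d,X=X); print(X[200::60,100::150].round(3).tolist())
    cv2.imwrite(f'pics/{n}0.png',cv2.resize(im,(800,600)))
print(read_state())
E
```

```text
{'fx': 348.2527043205568, 'fy': 348.2527043205568, 'cx': 253.2230985942262, 'cy': 188.8363087695085, 'position': array([1.51649125, 0.13858697, 0.90304438]), 'rotation': array([0.69083014, 0.74064724, 1.4909679 ])}
[[[0.444, -0.554, -0.004], [0.58, 0.074, 0.128], [0.429, 0.656, 0.021]], [[0.887, -0.331, 0.15], [0.742, 0.081, 0.002], [0.719, 0.581, -0.002]], [[0.534, -0.731, -0.75], [0.954, 0.092, -0.012], [0.944, 0.518, 0.0]], [[0.831, -0.61, -0.747], [0.801, 0.072, -0.746], [0.772, 0.747, -0.743]]]
[[[0.045, -0.077, 0.299], [0.472, -0.003, 0.149], [2.144, 0.87, -0.748]], [[0.013, -0.067, 0.123], [0.422, -0.104, 0.002], [0.836, -0.303, -0.002]], [[-0.019, -0.148, 0.001], [0.322, -0.316, 0.001], [0.662, -0.482, -0.001]], [[-0.039, -0.324, 0.002], [0.251, -0.466, 0.002], [0.516, -0.624, 0.037]]]
{'t': 0.15, 'q': array([ 1.24761016e+00,  1.31011501e-01,  1.48901495e+00, -2.56961195e-05,
        1.52295829e+00, -8.54091205e-02]), 'dq': array([ 6.00204921e-05, -2.48477741e-03, -2.51454331e-03,  7.34627684e-04,
        7.19257118e-04, -8.56707241e-04]), 'joint_torque': array([ 2.13515109e-04, -5.60472465e+01, -4.92334414e+01,  7.68853258e-02,
        3.03561136e-02, -1.25601073e-04]), 'tool_pos': array([0.14126263, 0.58296761, 0.40392178]), 'orientation': array([-3.72587515e-01, -3.11916043e+00,  2.14922129e-03]), 'force': array([ 0.11956417, -0.28087043, -0.42602331]), 'wrist_torque': array([0.0200627 , 0.02274515, 0.00065191]), 'gripper_force': 0.0, 'opening': 0.09287136869106796}
```

View pics/scene0.png

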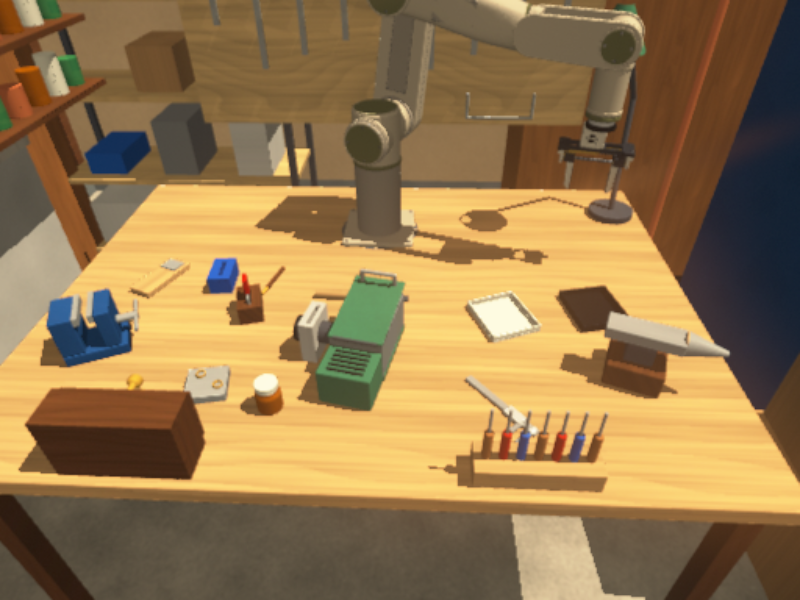

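View pics/side0.png

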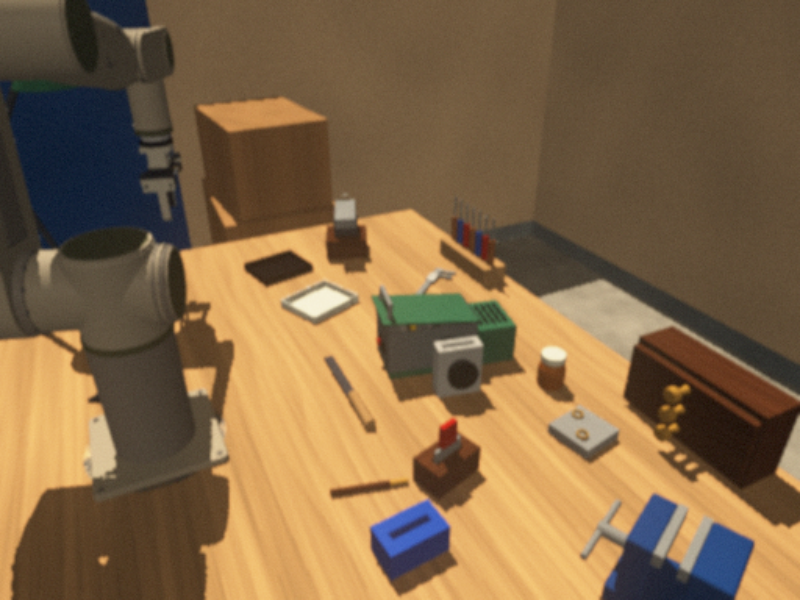

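Scene view (800x600): the extractor is at (360,340) with its gate at (313,332). The red handle in the brown stand is at (246,290), and the blue look-alike stand is at (223,275). The white pan is at (503,316) and a dark look-alike pan at (592,307). Side view: red handle (448,433), gate top (457,345), white pan (320,301), and a yellow tab visible under the slightly open flap at (410,328). I choose the brown stand with the red handle, and the white pan.

```bash
cat > m.py <<'E'
from h import *
def seg(n,f,box=None,zr=(-1,1)):
    D=np.load(n+'.npz'); im,X=D['im'].astype(int),D['X']; b,g,r=im[...,0],im[...,1],im[...,2]
    m=f(b,g,r)&(D['d']>0)&(X[...,2]>zr[0])&(X[...,2]<zr[1])
    if box: 
        k=np.zeros_like(m); k[box[1]:box[3],box[0]:box[2]]=1; m&=k
    m=cv2.erode(m.astype(np.uint8),np.ones((2,2)))>0
    return X[m],m
def rep(name,P):
    if len(P)<5: print(name,len(P)); return
    (c,wh,a)=cv2.minAreaRect(P[:,:2].astype(np.float32))
    print(name,len(P),'med',np.median(P,0).round(4),'rect',np.round(c,4),np.round(wh,4),round(a,1),'z',np.percentile(P[:,2],[2,50,98]).round(3))
red=lambda b,g,r:(r>120)&(g<70)&(b<70)
grn=lambda b,g,r:(g>r+15)&(g>b+10)
wht=lambda b,g,r:(r>150)&(abs(r-b)<60)&(g>140)
S=0.64
def bx(*a): return [int(v*S) for v in a]
rep('red scene',seg('scene',red,bx(230,265,260,310))[0])
rep('red side',seg('side',red,bx(425,410,470,455))[0])
brn=lambda b,g,r:(r<130)
rep('stand top scene',seg('scene',brn,bx(228,270,270,330),(0.04,0.056))[0])
rep('stand top side',seg('side',brn,bx(405,420,490,500),(0.04,0.056))[0])
allp=lambda b,g,r:r>=0
rep('fan top scene',seg('scene',allp,bx(310,330,420,410),(0.082,0.097))[0])
P=seg('scene',grn,bx(310,260,410,400),(0.1,0.17))[0]; rep('flap scene',P)
P2=seg('side',grn,bx(360,280,480,340),(0.1,0.17))[0]; rep('flap side',P2)
for Q in (P,P2):
    A=np.c_[Q[:,:2],np.ones(len(Q))]; s=np.linalg.lstsq(A,Q[:,2],rcond=None)[0]; print('plane',s.round(3))
rep('gate scene',seg('scene',lambda b,g,r:abs(r-b)<60,bx(295,295,330,370),(0.1,0.118))[0])
rep('gate side',seg('side',lambda b,g,r:abs(r-b)<60,bx(425,330,490,360),(0.1,0.118))[0])
rep('pan scene',seg('scene',wht,bx(460,285,545,345),(-.01,0.03))[0])
rep('pan side',seg('side',wht,bx(275,275,365,325),(-.01,0.03))[0])
rep('bar scene',seg('scene',lambda b,g,r:abs(r-b)<60,bx(355,265,400,290),(0.13,0.25))[0])
rep('bar side',seg('side',lambda b,g,r:abs(r-b)<60,bx(370,282,400,312),(0.13,0.25))[0])
c=np.vstack([np.load('scene.npz')['im'][150:230,120:280],np.load('side.npz')['im'][170:350,210:370][:160]])
cv2.imwrite('pics/c1.png',cv2.resize(c,None,fx=2.5,fy=2.5,interpolation=cv2.INTER_CUBIC))
E
python3 m.py
```

```text
red scene 16 med [ 0.4459 -0.2982  0.096 ] rect [ 0.4427 -0.2977] [0.0149 0.0063] 13.5 z [0.073 0.096 0.115]
red side 17 med [ 0.4288 -0.3102  0.111 ] rect [ 0.4306 -0.31  ] [0.0308 0.0031] 18.7 z [0.106 0.111 0.115]
stand top scene 62 med [ 0.4363 -0.3175  0.0487] rect [ 0.4075 -0.3393] [0.1949 0.0499] 36.7 z [0.04  0.049 0.053]
stand top side 439 med [ 0.4192 -0.3227  0.0508] rect [ 0.4297 -0.3112] [0.0982 0.0543] 14.7 z [0.041 0.051 0.054]
fan top scene 731 med [ 0.7057 -0.0052  0.0907] rect [ 0.6848 -0.0331] [0.1869 0.1155] 69.2 z [0.084 0.091 0.095]
flap scene 1202 med [0.5785 0.0222 0.1261] rect [0.5663 0.0227] [0.119  0.1925] 77.3 z [0.116 0.126 0.137]
flap side 876 med [0.563  0.002  0.1289] rect [0.5573 0.0114] [0.1144 0.1998] 78.2 z [0.119 0.129 0.14 ]
plane [-0.104  0.023  0.186]
plane [-0.104  0.029  0.187]
gate scene 121 med [ 0.5755 -0.1068  0.1089] rect [ 0.5718 -0.1059] [0.0317 0.083 ] 78.1 z [0.101 0.109 0.114]
gate side 248 med [ 0.561  -0.1168  0.1098] rect [ 0.57   -0.0863] [0.0886 0.0881] 77.9 z [0.101 0.11  0.114]
pan scene 546 med [0.4406 0.3478 0.0054] rect [0.4405 0.349 ] [0.1475 0.1304] 23.7 z [0.001 0.005 0.022]
pan side 424 med [0.4348 0.3442 0.0073] rect [0.4342 0.3406] [0.1496 0.1264] 21.9 z [0.004 0.007 0.024]
bar scene 174 med [0.485  0.0275 0.1367] rect [0.4799 0.0362] [0.0443 0.1008] 2.5 z [0.133 0.137 0.167]
bar side 147 med [0.4801 0.0462 0.14  ] rect [0.4833 0.0408] [0.1002 0.0497] 64.0 z [0.134 0.14  0.174]
```

View pics/c1.png

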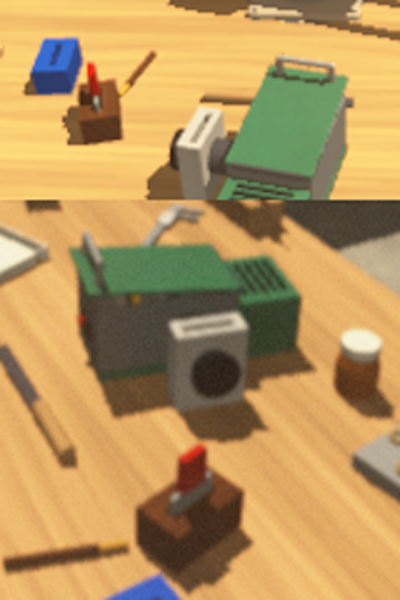

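Crop: the brown stand's red handle is at (193,465) in the lower part and the blue block is separate, so the choice holds. A yellow tab shows under the flap near the front channel. Fair estimates: handle (0.430,-0.310) at yaw about 16°, housing yaw about -12°, gate mouth about (0.571,-0.109).

```bash
cat >> h.py <<'E'
def go(x,y,z,phi,from_=None,tilt=None):
    "tool down, closing axis at phi deg; prints the shift/turn in tool axes"
    s=read_state(); f=np.radians(phi); c,q=np.cos(f),np.sin(f)
    M=R.from_matrix(np.array([[-q,c,0],[c,q,0],[0,0,-1]],float))
    if from_ is None: p,R0=s['tool_pos'],R.from_rotvec(s['orientation'])
    else:
        p=np.array(from_[:3]); g=np.radians(from_[3]); R0=R.from_matrix(np.array([[-np.sin(g),np.cos(g),0],[np.cos(g),np.sin(g),0],[0,0,-1]]).T)
    M=R.from_matrix(M.as_matrix()) if 0 else R.from_matrix(np.array([[-q,c,0],[c,q,0],[0,0,-1]]).T)
    print('xyz',R0.inv().apply(np.array([x,y,z])-p).round(4),'turn',(R0.inv()*M).as_rotvec().round(4), 't',round(s['t'],2))
E
python3 - <<'E'
from h import *
go(.45,.12,.42,0)
E
```

```text
xyz [-0.4091 -0.3772 -0.0156] turn [-1.200e-03  8.000e-04  1.333e+00] t 0.15
```

{"op": "carry_out", "data": {"targets": [{"x": -0.409, "y": -0.377, "z": -0.016, "az": 1.333, "hand": 60}, {"x": -0.409, "y": -0.377, "z": -0.016, "az": 1.333, "hand": 60}, {"x": -0.409, "y": -0.377, "z": -0.016, "az": 1.333, "hand": 60}, {"x": -0.409, "y": -0.377, "z": -0.016, "az": 1.333, "hand": 60}, {"x": -0.409, "y": -0.377, "z": -0.016, "az": 1.333, "hand": 60}, {"x": -0.409, "y": -0.377, "z": -0.016, "az": 1.333, "hand": 60}, {"x": -0.409, "y": -0.377, "z": -0.016, "az": 1.333, "hand": 60}, {"x": -0.409, "y": -0.377, "z": -0.016, "az": 1.333, "hand": 60}]}}

```text
schema error: expected keys hand, x, y, z, ax, ay, az
```

```bash
python3 - <<'E'
from h import *
print(read_state()['tool_pos'],read_state()['q'])
go(.43,-.31,.40,-74)
E
```

```text
[0.14126263 0.58296761 0.40392178] [ 1.24761016e+00  1.31011501e-01  1.48901495e+00 -2.56961195e-05
  1.52295829e+00 -8.54091205e-02]
xyz [-0.4909 -0.7998  0.005 ] turn [-6.0000e-04  1.8000e-03  2.6246e+00] t 0.15
```

All keys are needed in every row.

{"op": "carry_out", "data": {"targets": [{"x": -0.409, "y": -0.377, "z": -0.016, "ax": 0, "ay": 0, "az": 1.333, "hand": 60}, {"x": -0.409, "y": -0.377, "z": -0.016, "ax": 0, "ay": 0, "az": 1.333, "hand": 60}, {"x": -0.409, "y": -0.377, "z": -0.016, "ax": 0, "ay": 0, "az": 1.333, "hand": 60}, {"x": -0.409, "y": -0.377, "z": -0.016, "ax": 0, "ay": 0, "az": 1.333, "hand": 60}, {"x": -0.409, "y": -0.377, "z": -0.016, "ax": 0, "ay": 0, "az": 1.333, "hand": 60}, {"x": -0.409, "y": -0.377, "z": -0.016, "ax": 0, "ay": 0, "az": 1.333, "hand": 60}, {"x": -0.409, "y": -0.377, "z": -0.016, "ax": 0, "ay": 0, "az": 1.333, "hand": 60}, {"x": -0.409, "y": -0.377, "z": -0.016, "ax": 0, "ay": 0, "az": 1.333, "hand": 60}]}}

```text
t: 1.15
tool_pos: [0.4193, 0.1655, 0.4192]
orientation: [2.225, 2.218, 0.001]
force: [0.4, 0.0, 0.4]
opening: 0.0556
gripper_force: 0.0
```

```bash
python3 - <<'E'
from h import *
print(read_state()['tool_pos'],read_state()['q'])
go(.43,-.31,.40,-74)
E
```

```text
[0.41927791 0.16545686 0.41920538] [ 2.61974746e-01 -2.90494677e-01  1.86051982e+00  1.22379614e-04
  1.57106422e+00  2.65130607e-01]
xyz [-0.4754  0.0122  0.0191] turn [ 2.0000e-04 -5.0000e-04  1.2884e+00] t 1.15
```

{"op": "carry_out", "data": {"targets": [{"x": -0.475, "y": 0.012, "z": 0.019, "ax": 0, "ay": 0, "az": 1.288, "hand": 60}, {"x": -0.475, "y": 0.012, "z": 0.019, "ax": 0, "ay": 0, "az": 1.288, "hand": 60}, {"x": -0.475, "y": 0.012, "z": 0.019, "ax": 0, "ay": 0, "az": 1.288, "hand": 60}, {"x": -0.475, "y": 0.012, "z": 0.019, "ax": 0, "ay": 0, "az": 1.288, "hand": 60}, {"x": -0.475, "y": 0.012, "z": 0.019, "ax": 0, "ay": 0, "az": 1.288, "hand": 60}, {"x": -0.475, "y": 0.012, "z": 0.019, "ax": 0, "ay": 0, "az": 1.288, "hand": 60}, {"x": -0.475, "y": 0.012, "z": 0.019, "ax": 0, "ay": 0, "az": 1.288, "hand": 60}, {"x": -0.475, "y": 0.012, "z": 0.019, "ax": 0, "ay": 0, "az": 1.288, "hand": 60}]}}

```text
t: 2.15
tool_pos: [0.4299, -0.3104, 0.3995]
orientation: [-3.111, -0.436, 0.001]
force: [-1.3, 0.2, -0.0]
opening: 0.0559
gripper_force: 0.0
```

{"op": "carry_out", "data": {"targets": [{"x": 0, "y": 0, "z": 0, "ax": 0, "ay": 0, "az": 0, "hand": 60}, {"x": 0, "y": 0, "z": 0, "ax": 0, "ay": 0, "az": 0, "hand": 60}]}}

```text
t: 2.4
tool_pos: [0.4306, -0.3071, 0.3997]
orientation: [-3.109, -0.442, 0.001]
force: [0.8, 1.0, -0.9]
opening: 0.0555
gripper_force: 0.0
```

```bash
cat > look.py <<'E'
from h import *
import sys
s=read_state(); im,d,X,p=look('wrist'); np.savez('wrist.npz',im=im,d=d,X=X)
print(s['tool_pos'],s['t'],'cam',p['position'].round(3),(R.from_rotvec(p['rotation']).as_matrix()@[0,0,-1]).round(2))
if len(sys.argv)>1: cv2.imwrite(f'pics/{sys.argv[1]}.png',im)
E
python3 look.py w1
python3 - <<'E'
from m import *
P,m=seg('wrist',red,None,(0.05,.13)); print('----'); rep('red',P); rep('redtop',P[P[:,2]>.106])
E
```

```text
[ 0.43060404 -0.30714791  0.3997301 ] 2.4 cam [ 0.498 -0.288  0.38 ] [-0.24 -0.07 -0.97]
red scene 16 med [ 0.4459 -0.2982  0.096 ] rect [ 0.4427 -0.2977] [0.0149 0.0063] 13.5 z [0.073 0.096 0.115]
red side 17 med [ 0.4288 -0.3102  0.111 ] rect [ 0.4306 -0.31  ] [0.0308 0.0031] 18.7 z [0.106 0.111 0.115]
stand top scene 62 med [ 0.4363 -0.3175  0.0487] rect [ 0.4075 -0.3393] [0.1949 0.0499] 36.7 z [0.04  0.049 0.053]
stand top side 439 med [ 0.4192 -0.3227  0.0508] rect [ 0.4297 -0.3112] [0.0982 0.0543] 14.7 z [0.041 0.051 0.054]
fan top scene 731 med [ 0.7057 -0.0052  0.0907] rect [ 0.6848 -0.0331] [0.1869 0.1155] 69.2 z [0.084 0.091 0.095]
flap scene 1202 med [0.5785 0.0222 0.1261] rect [0.5663 0.0227] [0.119  0.1925] 77.3 z [0.116 0.126 0.137]
flap side 876 med [0.563  0.002  0.1289] rect [0.5573 0.0114] [0.1144 0.1998] 78.2 z [0.119 0.129 0.14 ]
plane [-0.104  0.023  0.186]
plane [-0.104  0.029  0.187]
gate scene 121 med [ 0.5755 -0.1068  0.1089] rect [ 0.5718 -0.1059] [0.0317 0.083 ] 78.1 z [0.101 0.109 0.114]
gate side 248 med [ 0.561  -0.1168  0.1098] rect [ 0.57   -0.0863] [0.0886 0.0881] 77.9 z [0.101 0.11  0.114]
pan scene 546 med [0.4406 0.3478 0.0054] rect [0.4405 0.349 ] [0.1475 0.1304] 23.7 z [0.001 0.005 0.022]
pan side 424 med [0.4348 0.3442 0.0073] rect [0.4342 0.3406] [0.1496 0.1264] 21.9 z [0.004 0.007 0.024]
bar scene 174 med [0.485  0.0275 0.1367] rect [0.4799 0.0362] [0.0443 0.1008] 2.5 z [0.133 0.137 0.167]
bar side 147 med [0.4801 0.0462 0.14  ] rect [0.4833 0.0408] [0.1002 0.0497] 64.0 z [0.134 0.14  0.174]
----
red 448 med [ 0.4335 -0.3053  0.1119] rect [ 0.427  -0.2995] [0.0463 0.0893] 89.4 z [0.05  0.112 0.113]
redtop 404 med [ 0.4335 -0.3054  0.1119] rect [ 0.4324 -0.3054] [0.0341 0.0104] 16.3 z [0.11  0.112 0.113]
```

View pics/w1.png

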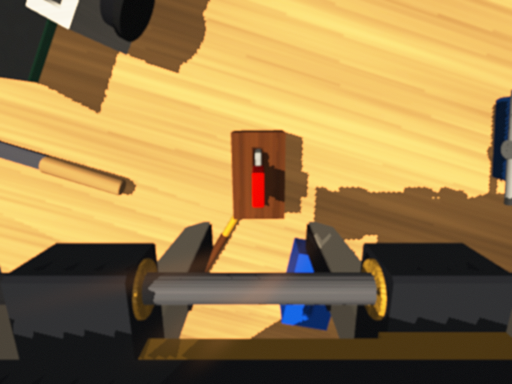

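Wrist view: the red handle at (258,188) in the brown stand, and the blue look-alike at (305,300), beyond the fingers. The handle top measures (0.4325,-0.3055,0.112), 34x10 mm at 16.3°, which matches the description.

```bash
python3 - <<'E'
from h import *
go(.4325,-.3055,.26,-73.7)
E
```

```text
xyz [ 0.002  -0.0006  0.14  ] turn [-0.0007  0.     -0.0009] t 2.45
```

{"op": "carry_out", "data": {"targets": [{"x": 0.002, "y": -0.0005, "z": 0.05, "ax": 0, "ay": 0, "az": 0, "hand": 60}, {"x": 0.002, "y": -0.0005, "z": 0.09, "ax": 0, "ay": 0, "az": 0, "hand": 60}, {"x": 0.002, "y": -0.0005, "z": 0.12, "ax": 0, "ay": 0, "az": 0, "hand": 60}, {"x": 0.002, "y": -0.0005, "z": 0.14, "ax": 0, "ay": 0, "az": 0, "hand": 60}, {"x": 0.002, "y": -0.0005, "z": 0.14, "ax": 0, "ay": 0, "az": 0, "hand": 60}, {"x": 0.002, "y": -0.0005, "z": 0.14, "ax": 0, "ay": 0, "az": 0, "hand": 60}, {"x": 0.002, "y": -0.0005, "z": 0.14, "ax": 0, "ay": 0, "az": 0, "hand": 5}, {"x": 0.002, "y": -0.0005, "z": 0.14, "ax": 0, "ay": 0, "az": 0, "hand": 0}], "newtons": 25}}

```text
t: 3.45
tool_pos: [0.4328, -0.3068, 0.2612]
orientation: [3.109, 0.443, 0.002]
force: [0.5, 0.0, -0.4]
opening: 0.0406
gripper_force: 0.0
```

{"op": "carry_out", "data": {"targets": [{"x": 0, "y": 0, "z": 0, "ax": 0, "ay": 0, "az": 0, "hand": 0}, {"x": 0, "y": 0, "z": 0, "ax": 0, "ay": 0, "az": 0, "hand": 0}, {"x": 0, "y": 0, "z": 0, "ax": 0, "ay": 0, "az": 0, "hand": 0}, {"x": 0, "y": 0, "z": 0, "ax": 0, "ay": 0, "az": 0, "hand": 0}], "newtons": 25}}

```text
t: 3.95
tool_pos: [0.4324, -0.3066, 0.2601]
orientation: [-3.11, -0.443, 0.0]
force: [-0.3, -1.0, 0.8]
opening: 0.0117
gripper_force: 25.0
```

{"op": "carry_out", "data": {"targets": [{"x": 0, "y": 0, "z": -0.015, "ax": 0, "ay": 0, "az": 0, "hand": 0}, {"x": 0, "y": 0, "z": -0.03, "ax": 0, "ay": 0, "az": 0, "hand": 0}, {"x": 0, "y": 0, "z": -0.045, "ax": 0, "ay": 0, "az": 0, "hand": 0}, {"x": 0, "y": 0, "z": -0.08, "ax": 0, "ay": 0, "az": 0, "hand": 0}, {"x": 0, "y": 0, "z": -0.12, "ax": 0, "ay": 0, "az": 0, "hand": 0}, {"x": 0, "y": 0, "z": -0.16, "ax": 0, "ay": 0, "az": 0, "hand": 0}, {"x": 0, "y": 0, "z": -0.16, "ax": 0, "ay": 0, "az": 0, "hand": 0}]}}

```text
t: 4.82
tool_pos: [0.4331, -0.3072, 0.4257]
orientation: [3.104, 0.442, 0.009]
force: [0.7, -1.2, -1.7]
opening: 0.0118
gripper_force: 25.0
```

```bash
python3 - <<'E'
from h import *
go(.571,-.109,.42,-102)
E
```

```text
xyz [ 0.1877 -0.1519  0.0055] turn [ 0.0059 -0.0064  0.4923] t 4.83
```

```bash
python3 - <<'E'
from h import *
go(.493,-.093,.42,-102)
E
```

```text
xyz [ 0.1172 -0.189   0.0049] turn [ 0.0059 -0.0064  0.4923] t 4.83
```

{"op": "carry_out", "data": {"targets": [{"x": 0.117, "y": -0.189, "z": 0, "ax": 0, "ay": 0, "az": 0.492, "hand": 0}, {"x": 0.117, "y": -0.189, "z": 0, "ax": 0, "ay": 0, "az": 0.492, "hand": 0}, {"x": 0.117, "y": -0.189, "z": 0, "ax": 0, "ay": 0, "az": 0.492, "hand": 0}, {"x": 0.117, "y": -0.189, "z": 0, "ax": 0, "ay": 0, "az": 0.492, "hand": 0}, {"x": 0.117, "y": -0.189, "z": 0, "ax": 0, "ay": 0, "az": 0.492, "hand": 0}, {"x": 0.117, "y": -0.189, "z": 0, "ax": 0, "ay": 0, "az": 0.492, "hand": 0}, {"x": 0.117, "y": -0.189, "z": 0, "ax": 0, "ay": 0, "az": 0.492, "hand": 0}]}}

```text
t: 5.7
tool_pos: [0.4918, -0.0936, 0.4198]
orientation: [3.124, -0.33, -0.001]
force: [-0.5, -0.5, -1.1]
opening: 0.012
gripper_force: 25.0
```

```bash
python3 look.py w2; sed -i '/^rep(/d;/^P/d;/^for Q/,/^    A/d;/^c=/d;/^cv2/d' m.py; tail -5 m.py
python3 - <<'E'
from m import *
from h import *
D=np.load('wrist.npz'); X=D['X']; z=X[...,2]
m=(abs(z-.110)<.006)&(np.hypot(X[...,0]-.571,X[...,1]+.109)<.065)&(D['d']>0)
im=D['im'].astype(int); m&=(abs(im[...,0]-im[...,2])<50)
n,l,st,c=cv2.connectedComponentsWithStats(m.astype(np.uint8)); print(st[1:][st[1:,4]>100])
k=1+np.argmax(st[1:,4]); rep('gate',X[l==k]); 
cl=cv2.morphologyEx((l==k).astype(np.uint8),cv2.MORPH_CLOSE,np.ones((31,31)))
b=X[(cl>0)&~(l==k)]; rep('hole',b); rep('green',seg('wrist',grn,None,(.1,.16))[0])
E
```

```text
[ 0.49178692 -0.09359219  0.41984161] 5.7 cam [ 0.56  -0.109  0.4  ] [-0.25  0.05 -0.97]
wht=lambda b,g,r:(r>150)&(abs(r-b)<60)&(g>140)
S=0.64
def bx(*a): return [int(v*S) for v in a]
brn=lambda b,g,r:(r<130)
allp=lambda b,g,r:r>=0
[[ 240   54   40  101 3241]]
gate 3241 med [ 0.5709 -0.1111  0.1098] rect [ 0.5679 -0.1105] [0.0361 0.0902] 77.8 z [0.107 0.11  0.111]
hole 639 med [ 0.5687 -0.1108  0.0494] rect [ 0.5679 -0.1105] [0.0089 0.0633] 77.8 z [0.048 0.049 0.4  ]
green 28266 med [0.5735 0.0147 0.1261] rect [0.5649 0.0167] [0.1226 0.191 ] 78.0 z [0.117 0.126 0.137]
```

View pics/w2.png

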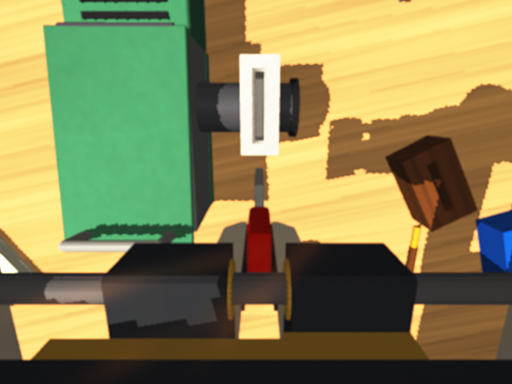

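Wrist view: gate slot at (259,105) and the held plate at (259,240). The gate top measures 36x90 mm, centre (0.5679,-0.1105), at -12.2°.

```bash
python3 - <<'E'
from m import *
P,m=seg('wrist',lambda b,g,r:(r>80)&(g<60)&(b<60),(200,190,320,300),(.2,.32)); rep('red',P)
top=P[P[:,2]>np.percentile(P[:,2],95)-.004]; rep('top',top)
D=np.load('wrist.npz'); im=D['im'].astype(int); X=D['X'] 
go(.5679,-.1105,.42,-102.2)
E
```

```text
red 1373 med [ 0.5045 -0.0966  0.2712] rect [ 0.4992 -0.0958] [0.0114 0.0205] 79.7 z [0.237 0.271 0.273]
top 947 med [ 0.4999 -0.0959  0.2716] rect [ 0.4992 -0.0959] [0.011  0.0204] 77.6 z [0.269 0.272 0.273]
xyz [ 0.078   0.0005 -0.0001] turn [0.0002 0.0004 0.0019] t 5.75
```

{"op": "carry_out", "data": {"targets": [{"x": 0.0775, "y": 0, "z": 0, "ax": 0, "ay": 0, "az": 0.002, "hand": 0}, {"x": 0.0775, "y": 0, "z": 0, "ax": 0, "ay": 0, "az": 0.002, "hand": 0}, {"x": 0.0775, "y": 0, "z": 0, "ax": 0, "ay": 0, "az": 0.002, "hand": 0}, {"x": 0.0775, "y": 0, "z": 0.025, "ax": 0, "ay": 0, "az": 0.002, "hand": 0}, {"x": 0.0775, "y": 0, "z": 0.045, "ax": 0, "ay": 0, "az": 0.002, "hand": 0}, {"x": 0.0775, "y": 0, "z": 0.045, "ax": 0, "ay": 0, "az": 0.002, "hand": 0}, {"x": 0.0775, "y": 0, "z": 0.045, "ax": 0, "ay": 0, "az": 0.002, "hand": 0}]}}

```text
t: 6.62
tool_pos: [0.5678, -0.1087, 0.3759]
orientation: [3.124, -0.331, 0.001]
force: [-0.1, 0.7, -0.5]
opening: 0.0118
gripper_force: 25.0
```

```bash
python3 - <<'E'
from h import *
go(.5675,-.1105,.302,-102.2)
E
```

```text
xyz [0.0001 0.0019 0.0739] turn [ 0.     -0.0008  0.0015] t 6.62
```

{"op": "carry_out", "data": {"targets": [{"x": 0, "y": 0.0015, "z": 0, "ax": 0, "ay": 0, "az": 0.001, "hand": 0}, {"x": 0, "y": 0.0015, "z": 0, "ax": 0, "ay": 0, "az": 0.001, "hand": 0}, {"x": 0, "y": 0.0015, "z": 0.008, "ax": 0, "ay": 0, "az": 0.001, "hand": 0}, {"x": 0, "y": 0.0015, "z": 0.016, "ax": 0, "ay": 0, "az": 0.001, "hand": 0}, {"x": 0, "y": 0.0015, "z": 0.022, "ax": 0, "ay": 0, "az": 0.001, "hand": 0}, {"x": 0, "y": 0.0015, "z": 0.022, "ax": 0, "ay": 0, "az": 0.001, "hand": 0}]}}

```text
t: 7.38
tool_pos: [0.5673, -0.1099, 0.352]
orientation: [-3.124, 0.333, 0.003]
force: [0.4, -0.3, -1.4]
opening: 0.0122
gripper_force: 25.0
```

```bash
python3 - <<'E'
from h import *
go(.5675,-.1105,.302,-102.2)
E
```

```text
xyz [0.0004 0.0005 0.05  ] turn [-0.0001  0.0018  0.0008] t 7.38
```

{"op": "carry_out", "data": {"targets": [{"x": 0, "y": 0.0, "z": 0.01, "ax": 0, "ay": 0, "az": 0, "hand": 0}, {"x": 0, "y": 0.0, "z": 0.02, "ax": 0, "ay": 0, "az": 0, "hand": 0}, {"x": 0, "y": 0.0, "z": 0.03, "ax": 0, "ay": 0, "az": 0, "hand": 0}, {"x": 0, "y": 0.0, "z": 0.04, "ax": 0, "ay": 0, "az": 0, "hand": 0}, {"x": 0, "y": 0.0, "z": 0.047, "ax": 0, "ay": 0, "az": 0, "hand": 0}, {"x": 0, "y": 0.0, "z": 0.05, "ax": 0, "ay": 0, "az": 0, "hand": 0}, {"x": 0, "y": 0.0, "z": 0.05, "ax": 0, "ay": 0, "az": 0, "hand": 0}]}}

```text
t: 8.25
tool_pos: [0.5676, -0.11, 0.303]
orientation: [-3.124, 0.333, 0.0]
force: [0.5, 0.5, -2.3]
opening: 0.0114
gripper_force: 25.0
```

Release with a small opening, wait, then look.

{"op": "carry_out", "data": {"targets": [{"x": 0, "y": 0.0, "z": 0, "ax": 0, "ay": 0, "az": 0, "hand": 32}, {"x": 0, "y": 0.0, "z": 0, "ax": 0, "ay": 0, "az": 0, "hand": 32}, {"x": 0, "y": 0.0, "z": 0, "ax": 0, "ay": 0, "az": 0, "hand": 32}, {"x": 0, "y": 0.0, "z": 0, "ax": 0, "ay": 0, "az": 0, "hand": 32}, {"x": 0, "y": 0.0, "z": -0.04, "ax": 0, "ay": 0, "az": 0, "hand": 32}, {"x": 0, "y": 0.0, "z": -0.08, "ax": 0, "ay": 0, "az": 0, "hand": 32}, {"x": -0.08, "y": 0.0, "z": -0.12, "ax": 0, "ay": 0, "az": 0, "hand": 32}, {"x": -0.08, "y": 0.0, "z": -0.12, "ax": 0, "ay": 0, "az": 0, "hand": 32}]}}

```text
t: 9.25
tool_pos: [0.4882, -0.0929, 0.4249]
orientation: [3.124, -0.332, 0.003]
force: [1.1, 0.1, 0.1]
opening: 0.0296
gripper_force: 0.0
```

```bash
python3 look.py w3
python3 - <<'E'
from m import *
P,m=seg('wrist',red,None,(.08,.3)); rep('red',P); rep('top',P[P[:,2]>.145])
D=np.load('wrist.npz');X=D['X'];im=D['im'].astype(int)
G,_=seg('wrist',lambda b,g,r:(g>r+15)&(g>b+10),None,(.105,.17)); rep('green',G)
A=np.c_[G[:,:2],np.ones(len(G))]; s=np.linalg.lstsq(A,G[:,2],rcond=None)[0]; print('plane',s.round(4),np.degrees(np.arctan2(s[1],s[0])),np.hypot(*s[:2]))
B=X[(X[...,2]>.148)&(X[...,2]<.2)&(np.hypot(X[...,0]-.48,X[...,1]-.04)<.08)&(D['d']>0)]; rep('bar',B)
E
```

```text
[ 0.48823404 -0.09289042  0.42485348] 9.25 cam [ 0.557 -0.108  0.405] [-0.25  0.05 -0.97]
red 510 med [ 0.5675 -0.1112  0.1538] rect [ 0.5672 -0.1119] [0.0109 0.031 ] 77.8 z [0.11  0.154 0.155]
top 494 med [ 0.568  -0.1111  0.1539] rect [ 0.5673 -0.1113] [0.0097 0.031 ] 77.6 z [0.152 0.154 0.155]
green 27536 med [0.5729 0.0144 0.1262] rect [0.5627 0.0171] [0.1226 0.1959] 78.1 z [0.117 0.126 0.137]
plane [-0.107   0.0249  0.1872] 166.8938516493914 0.10989328078502843
bar 1120 med [0.4846 0.0399 0.1698] rect [0.4822 0.0348] [0.0888 0.0106] 76.6 z [0.15  0.17  0.172]
```

Handle top is at 0.154 and centred within 1 mm, so the plate is home. The flap bar measures (0.482,0.035), axis z about 0.167, agreeing with the hinge at (0.658,-0.002) and θ≈0.11.

```bash
python3 - <<'E'
from h import *
go(.4821,.0355,.42,-12.2)
E
```

```text
xyz [-0.0319 -0.1242  0.0061] turn [ 0.0022 -0.0017 -1.5698] t 9.3
```

{"op": "carry_out", "data": {"targets": [{"x": -0.032, "y": -0.124, "z": 0.006, "ax": 0, "ay": 0, "az": -1.57, "hand": 40}, {"x": -0.032, "y": -0.124, "z": 0.006, "ax": 0, "ay": 0, "az": -1.57, "hand": 40}, {"x": -0.032, "y": -0.124, "z": 0.006, "ax": 0, "ay": 0, "az": -1.57, "hand": 40}, {"x": -0.032, "y": -0.124, "z": 0.006, "ax": 0, "ay": 0, "az": -1.57, "hand": 40}, {"x": -0.032, "y": -0.124, "z": 0.006, "ax": 0, "ay": 0, "az": -1.57, "hand": 40}, {"x": -0.032, "y": -0.124, "z": 0.006, "ax": 0, "ay": 0, "az": -1.57, "hand": 40}, {"x": -0.032, "y": -0.124, "z": 0.006, "ax": 0, "ay": 0, "az": -1.57, "hand": 40}, {"x": -0.032, "y": -0.124, "z": 0.006, "ax": 0, "ay": 0, "az": -1.57, "hand": 40}]}}

```text
t: 10.3
tool_pos: [0.4845, 0.0348, 0.4169]
orientation: [-2.507, -1.894, 0.0]
force: [-0.5, -0.6, -0.1]
opening: 0.0374
gripper_force: 0.0
```

```bash
python3 - <<'E'
from h import *
print(read_state()['q'].round(2));go(.4821,.0355,.342,-12.2)
E
```

```text
[-0.03 -0.19  1.78  0.    1.55  0.24]
xyz [ 0.     -0.0024  0.0749] turn [-0.0001 -0.     -0.0639] t 10.3
```

{"op": "carry_out", "data": {"targets": [{"x": 0, "y": -0.001, "z": 0.03, "ax": 0, "ay": 0, "az": -0.07, "hand": 40}, {"x": 0, "y": -0.001, "z": 0.055, "ax": 0, "ay": 0, "az": -0.07, "hand": 40}, {"x": 0, "y": -0.001, "z": 0.07, "ax": 0, "ay": 0, "az": -0.07, "hand": 40}, {"x": 0, "y": -0.001, "z": 0.075, "ax": 0, "ay": 0, "az": -0.07, "hand": 40}, {"x": 0, "y": -0.001, "z": 0.075, "ax": 0, "ay": 0, "az": -0.07, "hand": 40}]}}

```text
t: 10.92
tool_pos: [0.4834, 0.035, 0.3424]
orientation: [2.445, 1.973, 0.0]
force: [-0.1, 0.7, -0.2]
opening: 0.037
gripper_force: 0.0
```

```bash
python3 - <<'E'
from h import *
go(.4821,.0355,.342,-12.2)
E
```

```text
xyz [ 0.0002 -0.0014  0.0004] turn [ 0.0002 -0.0001 -0.0002] t 10.93
```

{"op": "carry_out", "data": {"targets": [{"x": 0, "y": -0.001, "z": 0, "ax": 0, "ay": 0, "az": 0, "hand": 0}, {"x": 0, "y": -0.001, "z": 0, "ax": 0, "ay": 0, "az": 0, "hand": 0}, {"x": 0, "y": -0.001, "z": 0, "ax": 0, "ay": 0, "az": 0, "hand": 0}, {"x": 0, "y": -0.001, "z": 0, "ax": 0, "ay": 0, "az": 0, "hand": 0}], "newtons": 25}}

```text
t: 11.42
tool_pos: [0.4816, 0.0355, 0.3419]
orientation: [-2.443, -1.972, 0.003]
force: [-6.8, 2.2, 2.5]
opening: 0.0092
gripper_force: 25.0
```

```bash
python3 - <<'E'
from h import *
# arc: shift in tool axes y (=+ex), z(down) from theta0
def b(t): return np.array([-.185*np.cos(t)+.037*np.sin(t), .185*np.sin(t)+.037*np.cos(t)])
for t in np.arange(.11,1.72,.1): print(round(t,2),(b(t)-b(.11)).round(4)*[1,-1])
E
```

```text
0.11 [ 0. -0.]
0.21 [ 0.0066 -0.0177]
0.31 [ 0.0149 -0.0346]
0.41 [ 0.0249 -0.0506]
0.51 [ 0.0364 -0.0655]
0.61 [ 0.0494 -0.0792]
0.71 [ 0.0636 -0.0916]
0.81 [ 0.0791 -0.1024]
0.91 [ 0.0955 -0.1117]
1.01 [ 0.1128 -0.1193]
1.11 [ 0.1307 -0.1251]
1.21 [ 0.1491 -0.1291]
1.31 [ 0.1679 -0.1312]
1.41 [ 0.1867 -0.1315]
1.51 [ 0.2055 -0.1298]
1.61 [ 0.224  -0.1263]
1.71 [ 0.2421 -0.121 ]
```

{"op": "carry_out", "data": {"targets": [{"x": 0, "y": 0.0066, "z": -0.0177, "ax": 0, "ay": 0, "az": 0, "hand": 0}, {"x": 0, "y": 0.0149, "z": -0.0346, "ax": 0, "ay": 0, "az": 0, "hand": 0}, {"x": 0, "y": 0.0249, "z": -0.0506, "ax": 0, "ay": 0, "az": 0, "hand": 0}, {"x": 0, "y": 0.0364, "z": -0.0655, "ax": 0, "ay": 0, "az": 0, "hand": 0}, {"x": 0, "y": 0.0494, "z": -0.0792, "ax": 0, "ay": 0, "az": 0, "hand": 0}, {"x": 0, "y": 0.0494, "z": -0.0792, "ax": 0, "ay": 0, "az": 0, "hand": 0}]}}

```text
t: 12.18
tool_pos: [0.5307, 0.0248, 0.4255]
orientation: [2.445, 1.973, 0.001]
force: [-15.5, 2.2, 17.0]
opening: 0.0088
gripper_force: 25.0
```

{"op": "carry_out", "data": {"targets": [{"x": 0, "y": 0.0112, "z": -0.015, "ax": 0, "ay": 0, "az": 0, "hand": 0}, {"x": 0, "y": 0.0269, "z": -0.0261, "ax": 0, "ay": 0, "az": 0, "hand": 0}, {"x": 0, "y": 0.0436, "z": -0.0357, "ax": 0, "ay": 0, "az": 0, "hand": 0}, {"x": 0, "y": 0.0436, "z": -0.0357, "ax": 0, "ay": 0, "az": 0, "hand": 0}]}}

```text
t: 12.68
tool_pos: [0.5743, 0.0153, 0.4588]
orientation: [2.444, 1.971, 0.003]
force: [-0.0, -0.0, 2.0]
opening: 0.009
gripper_force: 25.0
```

```bash
python3 - <<'E'
from h import *
im,d,X,p=look('side'); cv2.imwrite('pics/s2.png',cv2.resize(im[130:270,200:370],None,fx=3,fy=3)); np.savez('side.npz',im=im,d=d,X=X)
from m import *
P=seg('side',grn,bx(360,200,480,340),(0.13,0.4))[0]; rep('flap',P)
s=read_state();print(s['force'],s['tool_pos'],s['joint_torque'].round(1))
u=(P[:,:2]-[.6578,-.002])@[.9774,-.2113]; print(np.polyfit(u,P[:,2],1))
E
```

```text
flap 1
[0.24441399 0.23738637 2.81873763] [0.57376825 0.01544128 0.45852155] [ -0.4 -50.1 -48.8  -0.1   0.2  -0.1]
[-3.64555404  0.07337781]<stdin>:6: RankWarning: Polyfit may be poorly conditioned
```

View pics/s2.png

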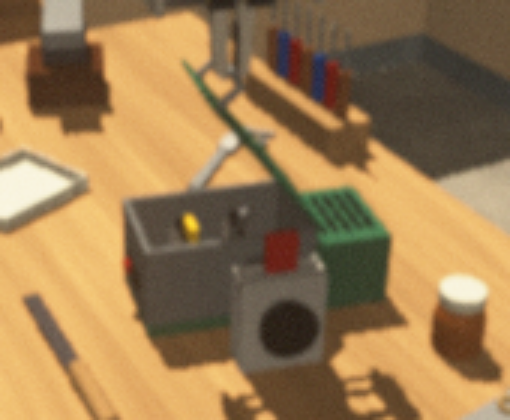

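Side crop: flap about half open and held, yellow tab at (190,225) in the front channel, grey tab at (238,218), red handle seated on the gate at (282,250). Continuing the arc.

{"op": "carry_out", "data": {"targets": [{"x": 0, "y": 0.0177, "z": -0.0078, "ax": 0, "ay": 0, "az": 0, "hand": 0}, {"x": 0, "y": 0.0359, "z": -0.0138, "ax": 0, "ay": 0, "az": 0, "hand": 0}, {"x": 0, "y": 0.0547, "z": -0.0179, "ax": 0, "ay": 0, "az": 0, "hand": 0}, {"x": 0, "y": 0.0547, "z": -0.0179, "ax": 0, "ay": 0, "az": 0, "hand": 0}]}}

```text
t: 13.22
tool_pos: [0.6271, 0.0039, 0.4768]
orientation: [2.443, 1.971, 0.003]
force: [0.5, 0.8, 5.4]
opening: 0.0093
gripper_force: 25.0
```

Remaining: 1.31–1.61 relative to 1.21.

{"op": "carry_out", "data": {"targets": [{"x": 0, "y": 0.0192, "z": -0.0023, "ax": 0, "ay": 0, "az": 0, "hand": 0}, {"x": 0, "y": 0.0384, "z": -0.0027, "ax": 0, "ay": 0, "az": 0, "hand": 0}, {"x": 0, "y": 0.0576, "z": -0.001, "ax": 0, "ay": 0, "az": 0, "hand": 0}, {"x": 0, "y": 0.0765, "z": 0.0025, "ax": 0, "ay": 0, "az": 0, "hand": 0}, {"x": 0, "y": 0.0765, "z": 0.0025, "ax": 0, "ay": 0, "az": 0, "hand": 0}]}}

```text
t: 13.85
tool_pos: [0.702, -0.0126, 0.473]
orientation: [2.444, 1.971, 0.002]
force: [2.7, -1.5, 1.1]
opening: 0.0089
gripper_force: 25.0
```

```bash
python3 - <<'E'
from h import *
from m import *
im,d,X,p=look('side'); np.savez('side.npz',im=im,d=d,X=X)
im,d,X,p=look('scene'); np.savez('scene.npz',im=im,d=d,X=X)
ex=np.array([.9774,-.2113])
for n in('side','scene'):
    D=np.load(n+'.npz');X=D['X'];im=D['im'].astype(int)
    m=(X[...,2]>.12)&(X[...,2]<.33)&(im[...,1]>im[...,2]+10)
    P=X[m]; u=(P[:,:2]-[.6578,-.002])@ex; k=abs(u)<.08; P,u=P[k],u[k]; print(n,len(u),'theta from x=u(z)',np.polyfit(P[:,2],u,1), P[:,2].min(),P[:,2].max())
print(read_state()['force'])
E
```

```text
side 1333 theta from x=u(z) [-0.24208022  0.07421556] 0.12095278401147869 0.3152201160448934
scene 656 theta from x=u(z) [-0.24275163  0.06379012] 0.1200896161542182 0.3124148838465033
[ 2.65416083 -1.84022363  1.41743514]
```

```bash
python3 - <<'E'
from h import *
ex=np.array([.9774,-.2113])
for n in('side','scene'):
    D=np.load(n+'.npz');X=D['X'];im=D['im'].astype(int)
    m=(X[...,2]>.12)&(X[...,2]<.33)&(im[...,1]>im[...,2]+10)
    P=X[m]; u=(P[:,:2]-[.6578,-.002])@ex; k=abs(u)<.08; P,u=P[k],u[k]
    for z in np.arange(.12,.32,.03):
        q=u[abs(P[:,2]-z-.015)<.015]; print(n,round(z+.015,3),len(q),np.percentile(q,[10,50,90]).round(3))
im=np.vstack([np.load('side.npz')['im'][100:260,200:370],np.load('scene.npz')['im'][130:290,160:330]])
cv2.imwrite('pics/s3.png',cv2.resize(im,None,fx=1.8,fy=1.8))
E
```

```text
side 0.135 1199 [0.004 0.049 0.072]
side 0.165 17 [0.    0.002 0.003]
side 0.195 15 [0.002 0.003 0.004]
side 0.225 17 [0.004 0.005 0.007]
side 0.255 21 [0.005 0.006 0.007]
side 0.285 25 [0.006 0.008 0.009]
side 0.315 39 [0.008 0.009 0.011]
scene 0.135 356 [0.005 0.041 0.072]
scene 0.165 98 [0.005 0.007 0.009]
scene 0.195 97 [0.007 0.009 0.01 ]
scene 0.225 70 [0.008 0.01  0.012]
scene 0.255 12 [0.01  0.011 0.014]Traceback (most recent call last):
  File "<stdin>", line 8, in <module>
    return _quantile_unchecked(
        a, q, axis, out, overwrite_input, method, keepdims, weights)
    return _ureduce(a,
                    func=_quantile_ureduce_func,
    ...<5 lines>...
                    overwrite_input=overwrite_input,
                    method=method)
    r = func(a, **kwargs)
    result = _quantile(arr,
                       quantiles=q,
    ...<2 lines>...
                       out=out,
                       weights=wgt)
    slices_having_nans = np.isnan(arr[-1, ...])
                                  ~~~^^^^^^^^^
IndexError: index -1 is out of bounds for axis 0 with size 0
```

The flap stands at about 1.62 rad. Release with a small opening and rise clear.

{"op": "carry_out", "data": {"targets": [{"x": 0, "y": 0, "z": 0, "ax": 0, "ay": 0, "az": 0, "hand": 20}, {"x": 0, "y": 0, "z": 0, "ax": 0, "ay": 0, "az": 0, "hand": 20}, {"x": 0, "y": 0, "z": -0.015, "ax": 0, "ay": 0, "az": 0, "hand": 20}, {"x": 0, "y": 0, "z": -0.03, "ax": 0, "ay": 0, "az": 0, "hand": 20}, {"x": 0, "y": 0, "z": -0.07, "ax": 0, "ay": 0, "az": 0, "hand": 20}, {"x": 0, "y": 0, "z": -0.11, "ax": 0, "ay": 0, "az": 0, "hand": 20}, {"x": 0, "y": 0, "z": -0.11, "ax": 0, "ay": 0, "az": 0, "hand": 20}]}}

```text
t: 14.82
tool_pos: [0.7007, -0.012, 0.5894]
orientation: [2.44, 1.969, 0.011]
force: [0.3, -0.0, 0.6]
opening: 0.0187
gripper_force: 0.0
```

```bash
python3 - <<'E'
from h import *
print(read_state()['q'].round(2));go(.53,.025,.58,77.8);go(.53,.025,.40,77.8)
E
```

```text
[-0.09  0.43  0.79  0.    1.9   0.12]
xyz [ 1.000e-04 -1.748e-01  7.700e-03] turn [ 0.0085  0.0066 -1.5708] t 14.82
xyz [-1.000e-04 -1.765e-01  1.877e-01] turn [ 0.0085  0.0066 -1.5708] t 14.82
```

{"op": "carry_out", "data": {"targets": [{"x": 0, "y": -0.06, "z": 0, "ax": 0.008, "ay": 0.006, "az": -0.18, "hand": 55}, {"x": 0, "y": -0.12, "z": 0, "ax": 0.008, "ay": 0.006, "az": -0.36, "hand": 55}, {"x": 0, "y": -0.176, "z": 0, "ax": 0.008, "ay": 0.006, "az": -0.54, "hand": 55}, {"x": 0, "y": -0.176, "z": 0.04, "ax": 0.008, "ay": 0.006, "az": -0.72, "hand": 55}, {"x": 0, "y": -0.176, "z": 0.08, "ax": 0.008, "ay": 0.006, "az": -0.9, "hand": 55}, {"x": 0, "y": -0.176, "z": 0.12, "ax": 0.008, "ay": 0.006, "az": -1.08, "hand": 55}, {"x": 0, "y": -0.176, "z": 0.16, "ax": 0.008, "ay": 0.006, "az": -1.26, "hand": 55}, {"x": 0, "y": -0.176, "z": 0.188, "ax": 0.008, "ay": 0.006, "az": -1.44, "hand": 55}]}}

```text
t: 15.82
tool_pos: [0.5287, 0.0251, 0.3922]
orientation: [-0.526, -3.086, 0.001]
force: [0.2, -0.2, 0.6]
opening: 0.0513
gripper_force: 0.0
```

```bash
python3 - <<'E'
from h import *
go(.53,.025,.40,77.8)
E
```

```text
xyz [-0.0012  0.0003 -0.0078] turn [-0.0018 -0.0112 -0.1249] t 15.82
```

{"op": "carry_out", "data": {"targets": [{"x": 0, "y": 0, "z": 0, "ax": 0, "ay": 0, "az": -0.13, "hand": 55}, {"x": 0, "y": 0, "z": 0, "ax": 0, "ay": 0, "az": -0.13, "hand": 55}, {"x": 0, "y": 0, "z": 0, "ax": 0, "ay": 0, "az": -0.13, "hand": 55}]}}

```text
t: 16.2
tool_pos: [0.5295, 0.0251, 0.395]
orientation: [-0.339, -3.115, -0.001]
force: [0.2, 0.0, -0.2]
opening: 0.0514
gripper_force: 0.0
```

```bash
python3 look.py w4
python3 - <<'E'
from m import *
P,m=seg('wrist',lambda b,g,r:(r>130)&(g>100)&(b<80)&(r-b>90),None,(.07,.125)); rep('yellow',P); Q=P[P[:,2]>.095]; rep('top',Q)
go(.5356,.0244,.262,77.8); print(read_state()['orientation'])
E
```

```text
[0.52951183 0.02507837 0.39503072] 16.2 cam [0.461 0.04  0.376] [ 0.24 -0.05 -0.97]
yellow 358 med [0.5342 0.0254 0.1028] rect [0.535  0.0256] [0.0308 0.0105] 77.0 z [0.094 0.103 0.104]
top 346 med [0.5344 0.025  0.1029] rect [0.5348 0.0245] [0.0286 0.0105] 77.0 z [0.098 0.103 0.104]
xyz [-0.0072  0.0007  0.133 ] turn [-0.0006 -0.008  -0.0033] t 16.25
[-3.38180691e-01 -3.11529481e+00 -4.68133076e-04]
```

View pics/w4.png

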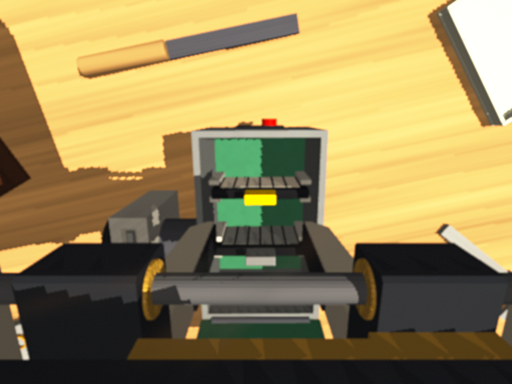

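Wrist view: yellow tab at (260,198) in the front channel, grey tab at (260,260) behind it, flap standing open. The tab top is (0.535,0.0245,0.103), as expected. Closing along y, the tips must stay above the plate's top edge (z 0.081), so TCP z is about 0.272.

{"op": "carry_out", "data": {"targets": [{"x": -0.006, "y": 0.0005, "z": 0.05, "ax": 0, "ay": -0.004, "az": -0.003, "hand": 55}, {"x": -0.006, "y": 0.0005, "z": 0.09, "ax": 0, "ay": -0.004, "az": -0.003, "hand": 55}, {"x": -0.006, "y": 0.0005, "z": 0.11, "ax": 0, "ay": -0.004, "az": -0.003, "hand": 55}, {"x": -0.006, "y": 0.0005, "z": 0.118, "ax": 0, "ay": -0.004, "az": -0.003, "hand": 55}, {"x": -0.006, "y": 0.0005, "z": 0.118, "ax": 0, "ay": -0.004, "az": -0.003, "hand": 55}]}}

```text
t: 16.88
tool_pos: [0.5344, 0.0244, 0.2767]
orientation: [-0.331, -3.119, 0.0]
force: [-0.2, -0.2, 0.3]
opening: 0.0509
gripper_force: 0.0
```

```bash
python3 - <<'E'
from h import *
go(.5349,.0245,.272,77.8)
E
```

```text
xyz [-0.0005  0.0002  0.0047] turn [-0.0007 -0.0049  0.0014] t 16.88
```

{"op": "carry_out", "data": {"targets": [{"x": 0, "y": 0, "z": 0.0045, "ax": 0, "ay": 0, "az": 0, "hand": 55}, {"x": 0, "y": 0, "z": 0.0045, "ax": 0, "ay": 0, "az": 0, "hand": 20}, {"x": 0, "y": 0, "z": 0.0045, "ax": 0, "ay": 0, "az": 0, "hand": 20}, {"x": 0, "y": 0, "z": 0.0045, "ax": 0, "ay": 0, "az": 0, "hand": 20}, {"x": 0, "y": 0, "z": 0.0045, "ax": 0, "ay": 0, "az": 0, "hand": 20}, {"x": 0, "y": 0, "z": 0.0045, "ax": 0, "ay": 0, "az": 0, "hand": 20}], "newtons": 35}}

```text
t: 17.62
tool_pos: [0.5344, 0.0245, 0.2722]
orientation: [-0.33, -3.12, -0.0]
force: [0.0, 0.2, 2.2]
opening: 0.0298
gripper_force: 35.0
```

{"op": "carry_out", "data": {"targets": [{"x": 0, "y": 0, "z": -0.015, "ax": 0, "ay": 0, "az": 0, "hand": 20}, {"x": 0, "y": 0, "z": -0.035, "ax": 0, "ay": 0, "az": 0, "hand": 20}, {"x": 0, "y": 0, "z": -0.06, "ax": 0, "ay": 0, "az": 0, "hand": 20}, {"x": 0, "y": 0, "z": -0.085, "ax": 0, "ay": 0, "az": 0, "hand": 20}, {"x": 0, "y": 0, "z": -0.11, "ax": 0, "ay": 0, "az": 0, "hand": 20}, {"x": 0, "y": 0, "z": -0.135, "ax": 0, "ay": 0, "az": 0, "hand": 20}, {"x": 0, "y": 0, "z": -0.15, "ax": 0, "ay": 0, "az": 0, "hand": 20}, {"x": 0, "y": 0, "z": -0.15, "ax": 0, "ay": 0, "az": 0, "hand": 20}]}}

```text
t: 18.62
tool_pos: [0.5353, 0.0243, 0.4233]
orientation: [-0.33, -3.121, 0.0]
force: [0.3, 0.7, -1.7]
opening: 0.0295
gripper_force: 35.0
```

```bash
python3 look.py
python3 - <<'E'
from m import *
P,m=seg('wrist',lambda b,g,r:(r>110)&(g>80)&(b<80)&(r-b>70),None,(.18,.3)); rep('yellow',P)
go(.439,.346,.422,77.8)
E
```

```text
[0.53525412 0.02434723 0.42331688] 18.625 cam [0.467 0.039 0.404] [ 0.25 -0.05 -0.97]
yellow 1408 med [0.5334 0.0244 0.2536] rect [0.5357 0.024 ] [0.0287 0.0104] 77.8 z [0.238 0.254 0.255]
xyz [0.1612 0.2944 0.0005] turn [-0.0007 -0.0048  0.0021] t 18.68
```

{"op": "carry_out", "data": {"targets": [{"x": 0.02, "y": 0.036, "z": 0, "ax": 0, "ay": 0, "az": 0, "hand": 20}, {"x": 0.04, "y": 0.073, "z": 0, "ax": 0, "ay": 0, "az": 0, "hand": 20}, {"x": 0.06, "y": 0.11, "z": 0, "ax": 0, "ay": 0, "az": 0, "hand": 20}, {"x": 0.08, "y": 0.147, "z": 0, "ax": 0, "ay": 0, "az": 0, "hand": 20}, {"x": 0.1, "y": 0.184, "z": 0, "ax": 0, "ay": 0, "az": 0, "hand": 20}, {"x": 0.12, "y": 0.22, "z": 0, "ax": 0, "ay": 0, "az": 0, "hand": 20}, {"x": 0.14, "y": 0.257, "z": 0, "ax": 0, "ay": 0, "az": 0, "hand": 20}, {"x": 0.161, "y": 0.294, "z": 0, "ax": 0, "ay": 0, "az": 0, "hand": 20}]}}

```text
t: 19.68
tool_pos: [0.4383, 0.3466, 0.4207]
orientation: [-0.33, -3.117, 0.003]
force: [0.4, 0.2, -1.8]
opening: 0.0295
gripper_force: 35.0
```

{"op": "carry_out", "data": {"targets": [{"x": 0, "y": 0, "z": 0, "ax": 0, "ay": 0, "az": 0, "hand": 20}, {"x": 0, "y": 0, "z": 0, "ax": 0, "ay": 0, "az": 0, "hand": 20}, {"x": 0, "y": 0, "z": 0, "ax": 0, "ay": 0, "az": 0, "hand": 20}, {"x": 0, "y": 0, "z": 0, "ax": 0, "ay": 0, "az": 0, "hand": 20}, {"x": 0, "y": 0, "z": 0, "ax": 0, "ay": 0, "az": 0, "hand": 20}, {"x": 0, "y": 0, "z": 0, "ax": 0, "ay": 0, "az": 0, "hand": 20}]}}

```text
t: 20.42
tool_pos: [0.4392, 0.3453, 0.4226]
orientation: [-0.331, -3.119, -0.0]
force: [-0.2, -0.6, -1.3]
opening: 0.0299
gripper_force: 35.0
```

```bash
python3 look.py
python3 - <<'E'
from m import *
P,m=seg('wrist',lambda b,g,r:(r>110)&(g>80)&(b<80)&(r-b>70),None,(.18,.3)); rep('yellow',P)
rep('pan',seg('wrist',wht,None,(-.01,.03))[0])
im,d,X,p=look('scene'); np.savez('scene.npz',im=im,d=d,X=X); cv2.imwrite('pics/f.png',cv2.resize(im,(800,600)))
rep('red',seg('scene',red,bx(290,260,340,340),(.1,.2))[0])
E
```

```text
[0.43924466 0.34530404 0.42261257] 20.425 cam [0.371 0.36  0.403] [ 0.24 -0.05 -0.97]
yellow 1407 med [0.437  0.3454 0.2529] rect [0.4392 0.345 ] [0.0286 0.0104] 77.9 z [0.237 0.253 0.254]
pan 8661 med [0.4222 0.3483 0.0041] rect [0.5233 0.3441] [0.1847 0.3566] 87.4 z [0.002 0.004 0.02 ]
red 46 med [ 0.5787 -0.105   0.1361] rect [ 0.5723 -0.107 ] [0.01   0.0304] 76.6 z [0.116 0.136 0.156]
```

View pics/f.png

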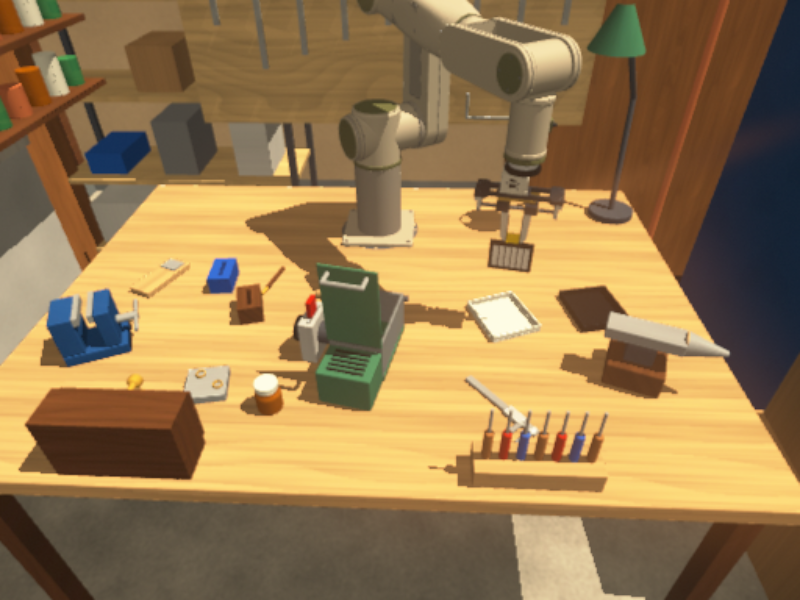

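The final view shows the filter held upright at (511,255), with its tab measured over the white pan (503,316). The flap is upright at (350,310), the red handle is seated in the gate at (312,308), and the other things look undisturbed. Handing in.

```bash
python3 -c "
from plant import robot
print(robot.close_job())"
```

```text
the job is handed in; nothing more can be done
None
```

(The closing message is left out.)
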